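# Dip the brush and dab the iron find

### The arm

A 7-joint arm with a two-finger parallel gripper is mounted at the origin on the work surface. World frame = base frame: x ahead of the robot, y to its left, z up, the work surface at z = 0. Lengths are in m, angles in rad, forces in N, time in s.
With the tool pointing down it reaches from about 0.4 to 0.85 m from the base axis. Payload 10.4 kg.
Tool frame: the origin (TCP) lies at the very end of the fingers, on their centre line; the grasp point (between the pads) lies 19 mm behind it; z points along the fingers, y is the line along which they close (so a half turn about z gives the same grasp; the last joint's range is limited). The gripper opens to 87 mm and grips with 3 to 60 N. Pads are 19 mm wide; open, the fingers measure 117 mm over their backs; the gripper's body (75 mm by 190 mm) begins 51 mm behind the grasp point.
Start: joints at [-0.023, 0.332, -0.065, 1.46, 0.022, 1.35, -0.088], TCP at [0.625, 0, 0.223] pointing down, gripper open.
Joint ranges: [-2.6, 2.6], [-0.5, 2.12], [-1.47, 1.34], [0.16, 2.42], [-1.27, 4.41], [0.06, 2.06], [-2.6, 2.6]. Speed limits (rad/s): [2.22, 2.22, 2.79, 2.79, 3.14, 3.14, 3.14].

### API

Orientations are given as a unit quaternion [x, y, z, w].
In Python, from bench import status, camera, order gives the robot as it stands.
- The arm moves only by the tool jog_arm, never from a script. Its argument "plan" is a list of rows, each a list of 7 numbers: the turn, a rotation vector about the tool's x, y, z in rad, then the shift along the tool's x, y, z in mm, then the opening, from -1 (shut) to 1 (fully open). A call has 1 to 12 rows; each row is the pose to reach, as a shift and turn from the pose commanded when the call began, along the tool's axes at that moment; what a row does not reach only later rows make up. A row lasts 1/10 s, in which the tool goes at most 50 mm and 8.59 degrees, less where a joint would pass 70% of its speed; a pose out of reach is approached as far as the arm can. A call with a gripper value outside its range is refused whole. The fingers move at their own pace and stop on an object; "squeeze" is the grip in N (left out, the last holds). Time passes only in rows, so rows that repeat a pose let the fingers close. It gives the time, the measured TCP pose, the force, the opening and the grip force at its end, in the units of the state.
- status.read_state(): the state, without advancing time (a new reading comes with each control period).
- camera(name): name is "scene" or "side" or "wrist"; returns a dict with "image" (384x512x3 uint8, red, green, blue), "z_map" (384x512 float32, m along the optical axis (not along the pixel's ray), 0 where there is no reading), "fx", "fy", "cx", "cy" (pixels), "world_from_camera" (4x4, takes a point from camera to world coordinates); the wrist camera has in their place "mount" (4x4, takes a point from camera to tool coordinates, whose origin is the TCP and whose axes are the flange's). Camera axes: x right, y down, z forward; pixel columns grow to the right and rows downward; lengths in m; the calibration is good to about 2 mm. A picture is of the moment at which its call begins: read the wrist's pose just before it.
- order.close_job(): hands the job in; it is judged then, once.
The state is a dict: "time": time; "joint_positions": joint angles; "joint_vel": joint speeds; "joint_torque": joint torques, N m; "ee_pos": TCP position; "eef_rot": TCP orientation; "ft_force": force on the tool from outside, world axes, zero at the start; "torque": the same for the moment, N m; "width": finger opening in m; "grip_force": force on a finger pad.
Only numpy, scipy, OpenCV 4.12 (cv2) and the standard library are available. Lean on these libraries where they do the work, as an engineer would, in place of code of your own. Each camera call takes 0.05 s, during which the arm holds its last target. There are 200 camera calls.

### The job

Press the hinged treadle on the bench right down to its stop and let it up again, which starts the fume extraction. Then take the flat brush from its wooden rest, dip its bristles deep into the wide low pot (well into its lower half), dab the end of the bristles gently on the middle of the flat top of the iron find, and lower the brush back flat into both notches of its rest before letting go of it. Do not shift or upset the pot, the find or the other things standing about.

Things in the scene. Friction and masses are not known exactly. Their poses are not given: they have to be found in the camera images.
- treadle (a joint): aluminium treadle plate with black rubber ribs, 100 x 70 x 6 mm, hinged at its far edge (17 mm up) on a black base 120 x 80 x 10 mm; angle in rad: 0 = up (the free edge, on the robot's side, about 45 mm above the bench), 0.26 = down on its stop. A spring brings it up; fully down takes about 8 N at the pad point
- treadle_pad (a point): the point to press, on top of the treadle plate, 79 mm from the hinge and 20 mm from the free edge, about 43 mm above the bench when up; it goes down 20 mm. The point's x axis points level from the free edge to the hinge when the treadle is up
- rest: fixed pale wooden brush rest, base 130 x 80 x 6 mm, origin at the middle of its underside. Two uprights 10 mm thick (along x), 70 mm wide, 67 mm tall stand at x = -48 and +48 mm, 86 mm clear between them; each has a notch 34 mm wide and 12 mm deep in its top, with its floor 55 mm above the bench
- brush: flat brush, 185 mm long, 70 g, lying along the rest's x in both notches. Origin: on its underside, midway between the notches, where to grip; x points from bristles to handle end, z up. Dark wooden handle 18 mm wide (y), 14 mm thick (z), x = -62 to +65 mm; steel ferrule 30 wide, 14 thick, x = -87 to -62; pale stiff bristles 32 wide, 10 thick, to x = -120 mm
- brush_tip (a point): middle of the end of the bristles, at x = -120, z = 7 mm in the brush's frame
- pot: loose wide low open pot of pale ceramic, 96 mm across the rim, 90 mm across the foot, 55 mm tall, wall 4 mm, inner floor 5 mm up, 0.4 kg; origin at the middle of its underside, z up
- find: loose rusty brown iron lump about 125 x 85 x 52 mm, 0.7 kg, lying on a cream foam block 170 x 150 x 35 mm that is fixed to the bench; origin at the middle of its underside, z up
- find_top (a point): middle of the flat top of the find, a face of 85 x 65 mm, 52 mm above its underside (87 mm above the bench)
- jar: bystander: narrow tall open pale jar, 54 mm across, 95 mm tall; origin under its centre
- amber: bystander: closed amber jar with a black cap, 48 mm across, 85 mm tall; origin under its centre
- vial: bystander: small clear vial with a black cap, 30 mm across, 65 mm tall; origin under its centre
- block: bystander: wooden block 90 x 45 x 30 mm; origin under its centre
- spatula: bystander: spatula 180 mm long lying on the bench
Not all that is in view belongs to the job. Leave any purple look-alike of the part that bears treadle alone. What is shaped like the pot but red is not meant.

How it is judged:
By the outcome, as a careful person would: the job done as asked, in the order asked, and still so for the second after the job is handed in, with the robot touching nothing.
It also fails if it takes over 64 s, if anything falls off the work surface, if the arm or the gripper's body presses on something with over 40 N, if the wrist force passes 120 N, or if a joint passes its speed limit or range.

## Working session

There is one attempt and no reset: what is moved stays moved. The work goes in short steps, Python scripts to look and compute and a tool call to move; the robot and the scene stay as the last step left them, time stands still between calls to the robot, and variables do not carry over. Pictures are saved under pics/ and viewed, at most 10 in all, crops included, and the job is handed in when it is done.

Besides the shell and the picture viewer there is one more tool, called after "Call:" by a JSON object that holds its "fn" and its "kwargs", one argument or row to a line. jog_arm: Moves the arm, as the interface text tells. Its arguments: {"type":"object","properties":{"plan":{"type":"array"},"squeeze":{"type":"number"}},"required":["plan"]}

```bash
mkdir -p pics; ls
python3 - <<'E'
from bench import status,camera,order
import cv2,numpy as np
s=status.read_state();print(s)
for n in("scene","side"):
    c=camera(n);np.savez(n+".npz",**c);cv2.imwrite(f"pics/{n}.png",c["image"][:,:,::-1])
    print(n,c["fx"],c["fy"],c["cx"],c["cy"],c["world_from_camera"].round(3).tolist())
E
```

```text
pics
{'time': 0.0, 'joint_positions': array([-0.02259402,  0.33287957, -0.06472377,  1.46094484,  0.02163804,
        1.34992213, -0.08849919]), 'joint_vel': array([ 1.31010794e-03, -9.77340347e-04,  2.13758234e-03, -1.70236351e-03,
       -7.36958855e-05,  6.69911482e-04, -4.60727298e-04]), 'joint_torque': array([-1.20520472e-04, -6.23245955e+01,  2.44190963e-02, -3.89891267e+01,
       -6.13984605e-02,  3.97891912e-02,  1.87085252e-04]), 'ee_pos': array([ 6.24602554e-01, -9.30548142e-06,  2.21747541e-01]), 'eef_rot': array([ 7.07090074e-01,  7.07123113e-01, -5.48555009e-04, -4.79308103e-04]), 'ft_force': array([0.42260069, 0.00168088, 0.18166868]), 'torque': array([-0.04280726,  0.05411514, -0.00719751]), 'grip_force': 0.0, 'width': 0.08713067487918945}
scene 470.8769372315778 470.8769372315778 260.96296468045364 196.59131387053773 [[0.68, 0.479, -0.555, 1.418], [0.733, -0.46, 0.501, -0.87], [-0.016, -0.748, -0.664, 1.22], [0.0, 0.0, 0.0, 1.0]]
side 467.20791113494585 467.20791113494585 247.0927037754751 196.72730411687817 [[-0.706, -0.484, 0.517, -0.25], [-0.708, 0.486, -0.512, 0.665], [-0.004, -0.728, -0.686, 1.031], [0.0, 0.0, 0.0, 1.0]]
```

View pics/scene.png

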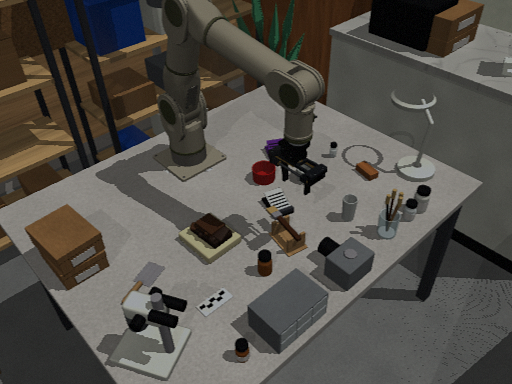

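View pics/side.png

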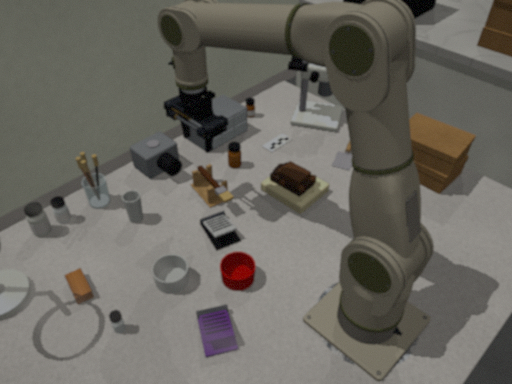

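The scene picture shows the candidates. The aluminium treadle is at scene (277,203) / side (219,228), and its purple look-alike is at side (216,330), which I reject. The pale pot is at side (171,273), and I reject the red one at side (238,270) and the narrow jar at side (133,207). The rest with the brush is at scene (288,235) / side (210,187). The find on foam is at scene (210,230) / side (294,178).

```bash
cat > h.py <<'E'
import numpy as np,cv2
from scipy.spatial.transform import Rotation as R
def cloud(c,T=None):
    z=c["z_map"];v,u=np.indices(z.shape);T=c["world_from_camera"] if T is None else T
    p=np.stack([(u-c["cx"])/c["fx"]*z,(v-c["cy"])/c["fy"]*z,z],-1)@T[:3,:3].T+T[:3,3]
    p[z<=0]=np.nan
    return p
def ortho(cs,x0,x1,y0,y1,zmax=.13,s=1000):
    """top view: rows = x decreasing, cols = y decreasing; highest point wins"""
    H,W=int((x1-x0)*s),int((y1-y0)*s);im=np.zeros((H,W,3),np.uint8);hm=np.full((H,W),-1.)
    for p,rgb in cs:
        q=p.reshape(-1,3);k=rgb.reshape(-1,3)
        m=(q[:,2]<zmax)&(q[:,2]>-.02)&(q[:,0]>x0)&(q[:,0]<x1)&(q[:,1]>y0)&(q[:,1]<y1);q=q[m];k=k[m]
        o=np.argsort(q[:,2]);q=q[o];k=k[o]
        r=((x1-q[:,0])*s).astype(int).clip(0,H-1);cc=((y1-q[:,1])*s).astype(int).clip(0,W-1)
        ok=q[:,2]>hm[r,cc];im[r[ok],cc[ok]]=k[ok][:,::-1];hm[r[ok],cc[ok]]=q[ok,2]
    return im,hm
E
python3 - <<'E'
from h import *
cs=[]
for n in("scene","side"):
    c=dict(np.load(n+".npz"));p=cloud(c);cs.append((p,c["image"]))
    print(n,[ (k,p[v,u].round(3)) for k,u,v in ([("treadle",277,203),("rest",288,235),("find",210,230),("jar",349,208),("bench",330,240)] if n=="scene" else [("treadle",219,228),("purp",216,330),("pot",171,273),("red",238,270),("find",294,178),("rest",210,187),("jar",133,207),("amber",234,155),("vial",117,320)])])
im,hm=ortho(cs,.3,.9,-.4,.4,s=500)
im=cv2.dilate(im,np.ones((2,2)));im=cv2.resize(im,None,fx=2,fy=2,interpolation=cv2.INTER_NEAREST)
for i in range(0,8): cv2.line(im,(i*100,0),(i*100,6),(0,255,0),1)
cv2.imwrite("pics/top.png",cv2.convertScaleAbs(im,alpha=1.6))
E
```

```text
scene [('treadle', array([0.492, 0.046, 0.031])), ('rest', array([ 0.621, -0.025,  0.007])), ('find', array([ 0.477, -0.255,  0.088])), ('jar', array([0.716, 0.186, 0.066])), ('bench', array([0.78 , 0.008, 0.08 ]))]
side [('treadle', array([0.461, 0.076, 0.041])), ('purp', array([0.222, 0.304, 0.041])), ('pot', array([0.453, 0.262, 0.009])), ('red', array([0.333, 0.124, 0.006])), ('find', array([ 0.421, -0.202,  0.085])), ('rest', array([ 0.591, -0.006,  0.064])), ('jar', array([0.68 , 0.216, 0.071])), ('amber', array([ 0.663, -0.177,  0.055])), ('vial', array([0.401, 0.458, 0.057]))]
```

View pics/top.png

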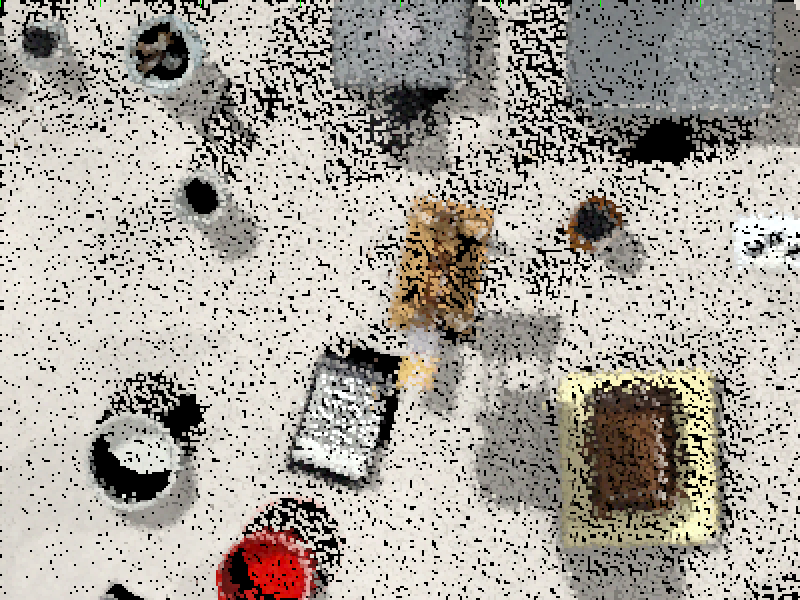

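The top view is 1 mm per pixel, with x = 0.9 − row/1000 and y = 0.4 − col/1000. It shows:
- **Treadle:** around (345,418), with the hinge at the top.
- **Rest:** (440,267), with the brush bristles pointing to the robot at (418,375).
- **Pale pot:** (136,458).
- **Find on foam:** (635,450).
- **Jar:** (203,197).
- **Amber jar:** (596,222).

The numbers follow, along with a close crop to check the choices.

Run:
```python
from h import *
P=[];C=[]
for n in("scene","side"):
    c=dict(np.load(n+".npz"));p=cloud(c).reshape(-1,3);P.append(p);C.append(cv2.cvtColor(c["image"],cv2.COLOR_RGB2HSV).reshape(-1,3).astype(int))
def box(i,x0,x1,y0,y1,z0,z1):
    p=P[i];m=(p[:,0]>x0)&(p[:,0]<x1)&(p[:,1]>y0)&(p[:,1]<y1)&(p[:,2]>z0)&(p[:,2]<z1);return p[m],C[i][m]
def rect(q):
    (cx,cy),(w,h),a=cv2.minAreaRect((q[:,:2]*1000).astype(np.float32));return np.round([cx,cy,w,h,a],1)
for i,n in enumerate(("scene","side")):
    q,k=box(i,.6,.68,-.2,.2,-.01,.01) if 0 else box(i,.5,.56,.05,.35,-.02,.01);print(n,"bench z",np.median(q[:,2]).round(4))
    q,k=box(i,.39,.57,-.01,.13,.014,.06)
    for nm,m in (("tre hi",slice(None)),):
        print(n,"treadle",rect(q),len(q))
    b=k[:,2]>110; 
    A=np.c_[q[b][:,:2],np.ones(b.sum())];f=np.linalg.lstsq(A,q[b][:,2],rcond=None)[0];print("  bright",rect(q[b]),"plane",f.round(4),"z",np.percentile(q[b][:,2],[2,98]).round(4))
    q,k=box(i,.38,.51,.2,.33,.045,.065)
    if len(q)>20:
        (a,bb),r=cv2.minEnclosingCircle((q[:,:2]*1000).astype(np.float32));print("  pot rim",round(a,1),round(bb,1),round(r,1),np.percentile(q[:,2],98).round(4))
    q,k=box(i,.35,.55,-.33,-.15,.080,.10);print("  find top",rect(q),np.median(q[:,2]).round(4))
    q,k=box(i,.34,.55,-.33,-.15,.03,.04);print("  foam",rect(q))
    q,k=box(i,.56,.71,-.11,.03,.002,.012);print("  rest base",rect(q),len(q))
    q,k=box(i,.5,.74,-.11,.04,.05,.09);print("  brush+uprights",rect(q),np.percentile(q[:,2],[50,98]).round(4))
    q,k=box(i,.5,.572,-.07,.04,.05,.09);print("  bristles",rect(q),np.median(q[:,2]).round(4),len(q))
    h=box(i,.5,.74,-.11,.04,.055,.09);q,k=h;d=k[:,2]<90;print("  dark handle",rect(q[d]),d.sum())
S=[cv2.resize(cv2.imread(f"pics/{n}.png")[a:b,c:d],(400,300),interpolation=cv2.INTER_CUBIC) for n,a,b,c,d in(("scene",180,270,240,360),("side",160,295,140,320))]
cv2.imwrite("pics/crop1.png",np.hstack(S))
from bench import camera
w=camera("wrist");print(w["mount"].round(3).tolist(),w["fx"],w["cx"],w["cy"])
```

```text
scene bench z 0.0014
scene treadle [484.8  54.6  75.3 112.1  78.3] 421
  bright [476.4  55.6  71.5  92.7  72.5] plane [-0.2621  0.0752  0.1572] z [0.022  0.0508]
  pot rim 437.3 265.1 50.0 0.0585
  find top [ 453.9 -236.3  102.9   70.1    4.5] 0.0878
  foam [ 445.8 -241.6  173.5  150.7    1.2]
  rest base [635.5 -40.  139.2 148.6  89.6] 498
  brush+uprights [603.7 -38.1  72.8 186.   79. ] [0.0672 0.0741]
  bristles [542.  -22.9  35.2  60.8  76.4] 0.0682 119
  dark handle [603.4 -38.9  69.8 186.1  78.6] 276
side bench z -0.0015
side treadle [496.1  45.8  94.4 162.1  75.8] 554
  bright [481.5  59.6  74.5 103.8  68.6] plane [-0.2704  0.0761  0.1575] z [0.021  0.0467]
  pot rim 440.8 270.5 50.9 0.057
  find top [ 443.  -229.6   85.8   70.9    4.4] 0.0846
  foam [ 439.1 -234.1  169.5  153.2    0.5]
  rest base [632.3 -40.8 134.  146.3  87.4] 271
  brush+uprights [600.4 -32.   72.8 187.9  77.6] [0.0646 0.0701]
  bristles [539.6 -17.8  34.1  62.2  79.8] 0.0651 180
  dark handle [601.2 -29.7  67.9 182.1  77.5] 201
[[0.001, -0.962, -0.274, 0.075], [1.0, 0.001, 0.0, -0.001], [-0.0, -0.274, 0.962, -0.162], [0.0, 0.0, 0.0, 1.0]] 301.6987851975591 252.45632805818977 189.44417163982317
```

View pics/crop1.png

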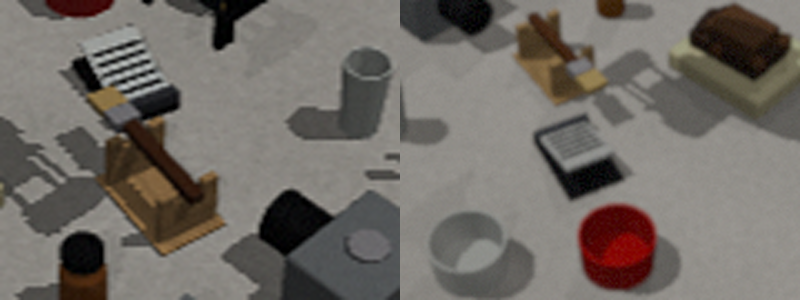

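The crop confirms the choices. The ribbed aluminium treadle has its free edge raised on the robot's side and its hinge away. The brush's bristles point toward the robot, and the pale open pot sits beside the red one. The two cameras differ by about 5 mm with opposite signs, so I average them. That puts the pad at about (0.451, 0.065, 0.042).

Call:
{"fn": "jog_arm", "kwargs": {
  "plan": [
    [0,0,0.15,65,-174,60,-1],
    [0,0,0.3,65,-174,110,-1],
    [0,0,0.45,65,-174,120,-1],
    [0,0,0.6,65,-174,120,-1],
    [0,0,0.75,65,-174,120,-1],
    [0,0,0.9,65,-174,120,-1],
    [0,0,1.05,65,-174,120,-1],
    [0,0,1.2,65,-174,120,-1],
    [0,0,1.35,65,-174,120,-1],
    [0,0,1.5,65,-174,120,-1],
    [0,0,1.65,65,-174,120,-1],
    [0,0,1.775,65,-174,120,-1]
  ]
}}

```text
time: 1.35
ee_pos: [0.4509, 0.065, 0.1024]
eef_rot: [0.994, -0.105, -0.0, 0.0]
ft_force: [1.0, 1.1, 0.5]
width: 0.0023
grip_force: 0.0
```

Call:
{"fn": "jog_arm", "kwargs": {
  "plan": [
    [0,0,0,0,0,30,-1],
    [0,0,0,0,0,50,-1],
    [0,0,0,0,0,58,-1],
    [0,0,0,0,0,64,-1],
    [0,0,0,0,0,70,-1],
    [0,0,0,0,0,75,-1],
    [0,0,0,0,0,77,-1],
    [0,0,0,0,0,77,-1]
  ]
}}

```text
time: 2.15
ee_pos: [0.451, 0.0653, 0.0259]
eef_rot: [0.995, -0.102, -0.0, -0.0]
ft_force: [-4.4, 1.0, 7.1]
width: 0.0007
grip_force: 3.0
```

Call:
{"fn": "jog_arm", "kwargs": {
  "plan": [
    [0,0,0,0,0,2,-1],
    [0,0,0,0,0,3,-1],
    [0,0,0,0,0,4,-1],
    [0,0,0,0,0,4,-1]
  ]
}}

```text
time: 2.55
ee_pos: [0.451, 0.0654, 0.0221]
eef_rot: [0.995, -0.102, -0.0, -0.0]
ft_force: [-4.4, 1.2, 7.3]
width: 0.0001
grip_force: 3.5
```

Call:
{"fn": "jog_arm", "kwargs": {
  "plan": [
    [0,0,0,0,0,1,-1],
    [0,0,0,0,0,2,-1],
    [0,0,0,0,0,2,-1]
  ]
}}

```text
time: 2.85
ee_pos: [0.451, 0.0655, 0.0213]
eef_rot: [0.995, -0.102, -0.0, -0.0]
ft_force: [-11.7, 0.1, 26.2]
width: 0.0002
grip_force: 12.8
```

The force jumped to 26 N at the stop, so the treadle is fully down. I release straight up and then go above the brush.

Call:
{"fn": "jog_arm", "kwargs": {
  "plan": [
    [0,0,0,0,0,-20,-1],
    [0,0,0,0,0,-50,-1],
    [0,0,0,0,0,-95,-1],
    [0,0,0,40,15,-130,-0.2],
    [0,0,0,85,30,-160,0],
    [0,0,0,130,45,-160,0],
    [0,0,0,175,60,-160,0],
    [0,0,0,196,67,-160,0],
    [0,0,0,196,67,-160,0]
  ]
}}

```text
time: 3.75
ee_pos: [0.6316, -0.0434, 0.1791]
eef_rot: [0.995, -0.104, 0.001, 0.001]
ft_force: [-0.9, -0.4, -0.4]
width: 0.0392
grip_force: 0.0
```

```bash
cat >> h.py <<'E'
def wrist():
    from bench import status,camera
    s=status.read_state();c=camera("wrist");T=np.eye(4);T[:3,:3]=R.from_quat(s["eef_rot"]).as_matrix();T[:3,3]=s["ee_pos"]
    return s,c,cloud(c,T@c["mount"])
E
python3 - <<'E'
from h import *
s,c,p=wrist();print(s["ee_pos"],s["eef_rot"],s["width"],s["ft_force"])
q=p.reshape(-1,3);k=cv2.cvtColor(c["image"],cv2.COLOR_RGB2HSV).reshape(-1,3).astype(int)
def rect(q):
    (cx,cy),(w,h),a=cv2.minAreaRect((q[:,:2]*1000).astype(np.float32));return np.round([cx,cy,w,h,a],1)
def box(x0,x1,y0,y1,z0,z1): m=(q[:,0]>x0)&(q[:,0]<x1)&(q[:,1]>y0)&(q[:,1]<y1)&(q[:,2]>z0)&(q[:,2]<z1);return q[m],k[m]
b,_=box(.5,.56,.08,.2,-.02,.01);print("bench",np.median(b[:,2]))
b,_=box(.5,.57,-.07,.04,.055,.085);print("bristle",rect(b),np.median(b[:,2]))
b,_=box(.5,.75,-.12,.05,.055,.085);print("brush+upr",rect(b))
b,_=box(.56,.72,-.12,.05,.002,.012);print("base",rect(b))
b,_=box(.5,.75,-.12,.05,.0685,.085);print("hi (brush)",rect(b),np.median(b[:,2]))
im,hm=ortho([(p,c["image"])],.47,.75,-.2,.12,zmax=.1)
cv2.imwrite("pics/w1.png",np.hstack([cv2.convertScaleAbs(im,alpha=1.5)[:, :],c["image"][::1,:,::-1][52:332,50:450]]))
E
```

```text
[ 0.63160764 -0.04337952  0.17913102] [ 9.94613573e-01 -1.03648478e-01  5.86223194e-04  6.99617375e-04] 0.03921775367551562 [-0.86810665 -0.39623187 -0.36926993]
bench nan
bristle [542.5 -19.3  31.7  59.3  79.5] 0.06757094927040005
brush+upr [604.  -34.9  69.4 185.9  79.5]
base [642.3 -34.6 167.2 156.8  88.7]
hi (brush) [604.2 -39.6  67.9 183.2  82.8] 0.06932619795549244
  return _methods._mean(a, axis=axis, dtype=dtype,
  ret = ret.dtype.type(ret / rcount)
```

View pics/w1.png

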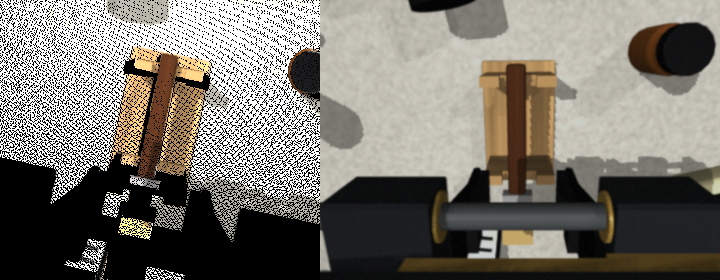

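The wrist view shows the brush handle from about (168,53) to (148,178) in the left ortho, straight below the open fingers, with yaw about −10.5°. The gripper needs about 4.5 mm sideways and −0.024 rad. I descend and grip.

Call:
{"fn": "jog_arm", "kwargs": {
  "plan": [
    [0,0,-0.024,0,-4.5,45,0.1],
    [0,0,-0.024,0,-4.5,85,0.1],
    [0,0,-0.024,0,-4.5,115,0.1],
    [0,0,-0.024,0,-4.5,130,0.1],
    [0,0,-0.024,0,-4.5,136,0.1],
    [0,0,-0.024,0,-4.5,136,-1],
    [0,0,-0.024,0,-4.5,136,-1],
    [0,0,-0.024,0,-4.5,136,-1],
    [0,0,-0.024,0,-4.5,136,-1],
    [0,0,-0.024,0,-4.5,136,-1]
  ],
  "squeeze": 30
}}

```text
time: 4.8
ee_pos: [0.6307, -0.0361, 0.0443]
eef_rot: [0.996, -0.09, 0.001, -0.0]
ft_force: [-0.8, -1.1, 3.0]
width: 0.0174
grip_force: 30.0
```

The grip holds at 17.4 mm width and 30 N. I lift and carry the brush toward the pot.

Call:
{"fn": "jog_arm", "kwargs": {
  "plan": [
    [0,0,0,0,0,-25,-1],
    [0,0,0,0,0,-65,-1],
    [0,0,0,0,0,-110,-1],
    [0,0,-0.06,-15,-25,-145,-1],
    [0,0,-0.12,-37,-65,-156,-1],
    [0,0,-0.18,-59,-105,-156,-1],
    [0,0,-0.24,-82,-145,-156,-1],
    [0,0,-0.31,-106,-185,-156,-1],
    [0,0,-0.38,-129,-225,-156,-1],
    [0,0,-0.46,-152,-265,-156,-1],
    [0,0,-0.53,-174,-303,-156,-1],
    [0,0,-0.53,-174,-303,-156,-1]
  ]
}}

```text
time: 6.0
ee_pos: [0.5094, 0.3007, 0.1997]
eef_rot: [0.984, 0.18, -0.0, -0.002]
ft_force: [0.3, 0.2, -1.2]
width: 0.0176
grip_force: 30.0
```

Call:
{"fn": "jog_arm", "kwargs": {
  "plan": [
    [0,0.12,0,0,0,0,-1],
    [0,0.25,0,0,0,0,-1],
    [0,0.38,0,0,0,0,-1],
    [0,0.51,0,0,0,0,-1],
    [0,0.64,0,0,0,0,-1],
    [0,0.785,0,0,0,0,-1],
    [0,0.785,0,0,0,0,-1]
  ]
}}

```text
time: 6.7
ee_pos: [0.512, 0.2926, 0.1987]
eef_rot: [0.909, 0.161, 0.378, -0.067]
ft_force: [0.7, -0.1, -1.0]
width: 0.0174
grip_force: 30.0
```

Run:
```python
from h import *
from bench import status,camera
s=status.read_state();print(s["ee_pos"],s["eef_rot"],s["joint_positions"],s["ft_force"])
M=R.from_quat(s["eef_rot"]).as_matrix();print("pred tip",s["ee_pos"]+M@[-.1195,0,-.0177],M.round(3))
ims=[]
for n in("scene","side"):
    c=camera(n);np.savez(n+"2.npz",**c);im=c["image"][:,:,::-1]
    T=np.linalg.inv(c["world_from_camera"]);t=T[:3,:3]@(s["ee_pos"]+M@[-.1195,0,-.0177])+T[:3,3]
    u,v=int(c["fx"]*t[0]/t[2]+c["cx"]),int(c["fy"]*t[1]/t[2]+c["cy"]);print(n,u,v)
    u=np.clip(u,70,440);v=np.clip(v,60,320)
    ims.append(cv2.resize(im[v-60:v+60,u-70:u+70],(400,343),interpolation=cv2.INTER_CUBIC))
cv2.imwrite("pics/dip1.png",np.hstack(ims))
```

```text
[0.51204567 0.29264368 0.19872688] [ 0.90933934  0.16122609  0.37770316 -0.06669658] [-0.37697293 -0.15595436 -0.36494314  2.26674023  0.70083     0.36176389
 -2.55747103] [ 0.73729961 -0.07412323 -0.9694351 ]
pred tip [0.42107603 0.25932214 0.1265622 ] [[ 0.663  0.344  0.665]
 [ 0.243 -0.939  0.243]
 [ 0.708  0.    -0.706]]
scene 303 150
side 174 250
```

View pics/dip1.png

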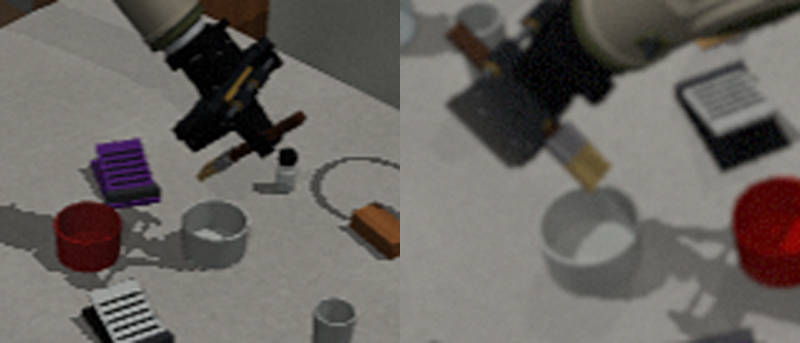

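The brush tip hovers just beyond the rim in image terms: scene crop (203,172), with the pot at (215,232); side crop (597,183), with the pot at (590,240). Joint 7 is close to its limit, so I'll yaw back a little. First I measure the tip and pot within each camera.

Run:
```python
from h import *
tip=np.array([.42108,.25932,.12656]);ax=np.array([.663,.243,.708])
for n in("scene","side"):
    c=dict(np.load(n+"2.npz"));q=cloud(c).reshape(-1,3)
    b=q[(np.linalg.norm(q-tip-ax*.016,axis=1)<.035)]
    t=(b-tip)@ax;lat=np.array([.344,-.939,0]);nn=np.array([-.665,-.243,.706])  # nn = -tool z
    print(n,len(b),"along min",np.percentile(t,[1,3,10]).round(4),"lat",np.percentile((b-tip)@lat,[2,50,98]).round(4),"normal",np.percentile((b-tip)@nn,[2,50,98]).round(4))
    r=q[(abs(q[:,0]-.44)<.07)&(abs(q[:,1]-.266)<.07)&(q[:,2]<.062)&(q[:,2]>.03)]
    from scipy.optimize import least_squares
    top=r[r[:,2]>.05]
    for nm,w in(("rim",top),("wall",r)):
        (a,bb),rr=cv2.minEnclosingCircle((w[:,:2]*1000).astype(np.float32));print("  ",nm,len(w),round(a,1),round(bb,1),round(rr,1),np.percentile(w[:,2],98).round(4))
```

```text
scene 44 along min [-0.0011 -0.0004  0.0073] lat [-0.0133  0.012   0.0208] normal [-0.0018  0.0069  0.0101]
   rim 91 442.0 264.4 50.2 0.0602
   wall 256 438.8 267.0 54.3 0.059
side 258 along min [-0.001   0.0005  0.004 ] lat [-0.0199 -0.0063  0.0122] normal [-0.0054  0.0051  0.01  ]
   rim 168 439.3 271.4 50.3 0.0567
   wall 483 438.7 270.4 50.3 0.0556
```

Call:
{"fn": "jog_arm", "kwargs": {
  "plan": [
    [-0.07,0,0.07,0,8,0,-1],
    [-0.142,0,0.141,0,16,0,-1],
    [-0.142,0,0.141,-14,16,14,-1],
    [-0.142,0,0.141,-28,16,28.5,-1],
    [-0.142,0,0.141,-28,16,28.5,-1]
  ]
}}

```text
time: 7.3
ee_pos: [0.516, 0.283, 0.2049]
eef_rot: [0.913, 0.097, 0.393, -0.048]
ft_force: [-0.8, 0.4, -0.3]
width: 0.0178
grip_force: 30.0
```

```bash
cat > st.py <<'E'
from h import *
from bench import status
s=status.read_state();M=R.from_quat(s["eef_rot"]).as_matrix()
print(s["time"],s["ee_pos"].round(4),s["joint_positions"].round(3),"F",s["ft_force"].round(1));print("tip",(s["ee_pos"]+M@[-.1195,0,-.0177]).round(4));print(M.round(3))
E
python3 st.py
```

```text
7.3 [0.516  0.283  0.2049] [ 0.404 -0.233 -1.101  2.235  0.553  0.336 -2.584] F [-0.8  0.4 -0.3]
tip [0.4232 0.2634 0.1301]
[[ 0.672  0.216  0.709]
 [ 0.14  -0.976  0.165]
 [ 0.728 -0.012 -0.686]]
```

Call:
{"fn": "jog_arm", "kwargs": {
  "plan": [
    [0,0,0,0,0,0,-1],
    [0,0,0,0,0,0,-1]
  ]
}}

```text
time: 7.5
ee_pos: [0.5163, 0.2815, 0.2047]
eef_rot: [0.913, 0.097, 0.393, -0.048]
ft_force: [-0.1, -0.0, -0.9]
width: 0.0176
grip_force: 30.0
```

```bash
python3 st.py
```

```text
7.5 [0.5163 0.2815 0.2047] [ 0.398 -0.232 -1.093  2.236  0.557  0.336 -2.586] F [-0.1 -0.  -0.9]
tip [0.4235 0.2619 0.1299]
[[ 0.672  0.215  0.709]
 [ 0.14  -0.977  0.164]
 [ 0.728 -0.011 -0.686]]
```

The hold shows the arm limited by joint 7. I identify the arm's kinematics from the readings I have, to choose a comfortable brush yaw.

```bash
cat > kin.py <<'E'
from h import *
import itertools
D=[([-0.02259,.33288,-.06472,1.46094,.02164,1.34992,-.0885],[.7070901,.7071231,-.00054856,-.0004793],[.6246,0,.22175]),
([-0.37697293,-0.15595436,-0.36494314,2.26674023,0.70083,0.36176389,-2.55747103],[0.90933934,0.16122609,0.37770316,-0.06669658],[.51205,.29264,.19873])]
def rot(q,s=(1,)*7):
    o=R.identity();out=[]
    for i,a in enumerate(q):
        o=o*R.from_rotvec(np.array([0,0,1.] if i%2==0 else [0,1.,0])*a*s[i]);out.append(o)
    return out
E
python3 - <<'E'
from kin import *
from bench import status
s=status.read_state();D.append((s["joint_positions"],s["eef_rot"],s["ee_pos"]))
for sg in itertools.product((1,-1),repeat=4):
    sn=(sg[0],1,sg[1],1,sg[2],1,sg[3])
    C=[rot(q,sn)[-1].inv()*R.from_quat(e) for q,e,_ in D]
    print(sn,[round((C[0].inv()*c).magnitude(),3) for c in C[1:]],C[0].as_rotvec().round(2))
E
```

```text
(1, 1, 1, 1, 1, 1, 1) [2.651, 2.861] [ 0.   -0.    1.57]
(1, 1, 1, 1, 1, 1, -1) [2.329, 2.153] [ 0.   -0.    1.39]
(1, 1, 1, 1, -1, 1, 1) [2.481, 2.458] [-0.04  0.03  1.58]
(1, 1, 1, 1, -1, 1, -1) [1.357, 1.28] [-0.03  0.03  1.4 ]
(1, 1, -1, 1, 1, 1, 1) [3.107, 1.843] [ 0.03 -0.03  1.69]
(1, 1, -1, 1, 1, 1, -1) [1.833, 0.958] [ 0.03 -0.04  1.52]
(1, 1, -1, 1, -1, 1, 1) [1.897, 0.882] [ 0.  -0.   1.7]
(1, 1, -1, 1, -1, 1, -1) [0.723, 0.827] [ 0.   -0.    1.53]
(-1, 1, 1, 1, 1, 1, 1) [3.133, 2.303] [ 0.   -0.    1.62]
(-1, 1, 1, 1, 1, 1, -1) [1.805, 2.821] [ 0.   -0.    1.44]
(-1, 1, 1, 1, -1, 1, 1) [1.863, 3.107] [-0.04  0.03  1.63]
(-1, 1, 1, 1, -1, 1, -1) [0.635, 2.095] [-0.03  0.03  1.45]
(-1, 1, -1, 1, 1, 1, 1) [2.694, 2.362] [ 0.03 -0.03  1.74]
(-1, 1, -1, 1, 1, 1, -1) [1.405, 1.117] [ 0.03 -0.04  1.56]
(-1, 1, -1, 1, -1, 1, 1) [1.345, 1.288] [0.   0.   1.75]
(-1, 1, -1, 1, -1, 1, -1) [0.0, 0.0] [0.   0.   1.57]
```

```bash
cat >> kin.py <<'E'
S=(-1,1,-1,1,-1,1,-1);C=R.from_rotvec([0,0,np.pi/2])
def feats(q):
    o=rot(q,S);Z=[0,0,1.];X=[1.,0,0]
    return np.stack([Z,o[1].apply(Z),o[3].apply(Z),o[6].apply(Z)],1)
LO=np.array([-2.6,-.5,-1.47,.16,-1.27,.06,-2.6]);HI=np.array([2.6,2.12,1.34,2.42,4.41,2.06,2.6])
E
python3 - <<'E'
from kin import *
from bench import status
s=status.read_state();D.append((s["joint_positions"],s["eef_rot"],s["ee_pos"]))
A=np.vstack([feats(q) for q,_,_ in D]);b=np.hstack([p for *_,p in D])
L,r,rk,sv=np.linalg.lstsq(A,b,rcond=None);print("L",L.round(4),"res",(A@L-b).round(4))
from scipy.optimize import least_squares
# feasibility: brush yaw psi, tilt th, tip at pot dip; min joint use in-plane
def tcp(tip,psi,th):
    M=(R.from_euler('z',psi)*R.from_rotvec([np.pi,0,0])*R.from_rotvec([0,th,0]));return np.array(tip)-M.apply([-.1195,0,-.0177]),M
def ik(p,M,x0):
    f=lambda q:np.r_[(feats(q)@L-p)*20,((rot(q,S)[-1]*C).inv()*M).as_rotvec()*3,(q-x0)[[2,4]]*.003]
    o=least_squares(f,x0,bounds=(LO+.02,HI-.02));return o.x,np.abs(o.fun[:6]).max()
for nm,c,zs in(("pot",(.440,.267),(.128,.015)),("find",(.446,-.233),(.15,.087))):
  az=np.arctan2(c[1],c[0])
  for th in(.6,.7,.785):
    for dpsi in(-.8,-.4,0,.3):
      for z in zs:
        psi=az+dpsi;t=(c[0]-.02*np.cos(psi)*(nm=="pot"),c[1]-.02*np.sin(psi)*(nm=="pot"),z)
        p,M=tcp(t,psi,th);q,e=ik(p,M,np.array([-az,.0,0,2.,0,.6,-1.8]));print(nm,th,round(psi,2),z,p.round(3),q.round(2),"err",e.round(4))
E
```

```text
L [0.2528 0.4751 0.4651 0.3879] res [-0.018   0.0436 -0.0104 -0.0201  0.0313  0.0068 -0.0044  0.0351  0.0036]
pot 0.6 -0.25 0.128 [0.526 0.245 0.181] [-1.9   0.27  1.32  1.96  0.24  0.78 -2.58] err 0.1643
pot 0.6 -0.25 0.015 [0.526 0.245 0.068] [-1.77  0.48  1.2   2.13  0.07  0.45 -2.58] err 0.0
pot 0.6 0.15 0.128 [0.528 0.28  0.181] [-0.66 -0.02 -0.02  2.1   0.53  0.59 -2.47] err 0.0
pot 0.6 0.15 0.015 [0.528 0.28  0.068] [-1.35  0.21  0.74  2.22  0.55  0.28 -2.58] err 0.0
pot 0.6 0.55 0.128 [0.516 0.313 0.181] [-0.55 -0.05  0.    2.13  0.    0.46 -1.57] err 0.0
pot 0.6 0.55 0.015 [0.516 0.313 0.068] [-0.55  0.13 -0.    2.25  0.    0.16 -1.57] err 0.0
pot 0.6 0.85 0.128 [0.499 0.333 0.181] [-0.48 -0.03  0.03  2.11 -0.44  0.54 -0.86] err 0.0
pot 0.6 0.85 0.015 [0.499 0.333 0.068] [-0.11  0.16 -0.36  2.23 -0.68  0.26 -0.56] err 0.0
pot 0.7 -0.25 0.128 [0.52  0.246 0.191] [ 0.92 -0.48 -1.45  2.1   0.05  0.61 -2.49] err 0.0789
pot 0.7 -0.25 0.015 [0.52  0.246 0.078] [-1.91  0.58  1.32  2.17  0.01  0.41 -2.58] err 0.0567
pot 0.7 0.15 0.128 [0.522 0.279 0.191] [ 0.13 -0.1  -0.81  2.18  0.
[... 2866 characters left out ...]
.58] err 0.0605
find 0.785 -1.28 0.087 [ 0.474 -0.326  0.159] [ 1.92 -0.48 -1.45  2.22  0.13  0.42 -2.58] err 0.243
find 0.785 -0.88 0.15 [ 0.508 -0.308  0.222] [ 1.2  -0.19 -0.83  2.21  0.59  0.44 -2.58] err 0.0
find 0.785 -0.88 0.087 [ 0.508 -0.308  0.159] [ 1.88 -0.38 -1.4   2.28 -0.02  0.21 -2.09] err 0.0
find 0.785 -0.48 0.15 [ 0.532 -0.278  0.222] [ 0.48 -0.17  0.    2.25  0.    0.28 -1.57] err 0.0
find 0.785 -0.48 0.087 [ 0.532 -0.278  0.159] [ 0.48 -0.07  0.    2.33  0.    0.1  -1.57] err 0.0
find 0.785 -0.18 0.15 [ 0.541 -0.251  0.222] [ 0.35 -0.15  0.26  2.22 -0.7   0.42 -0.58] err 0.0
find 0.785 -0.18 0.087 [ 0.541 -0.251  0.159] [ 0.54 -0.05  0.09  2.3  -1.12  0.35 -0.14] err 0.0
```

Run:
```python
from kin import *
from bench import status
s=status.read_state();D.append((s["joint_positions"],s["eef_rot"],s["ee_pos"]))
def F(q,k):
    o=rot(q,S);e=np.eye(3)
    base=[e[2],o[1].apply(e[2]),o[3].apply(e[2]),o[6].apply(e[2])]
    ex={"y2":o[1].apply(e[1]),"y0":o[0].apply(e[1]),"x0":o[0].apply(e[0]),"x2":o[2].apply(e[0]),"x3":o[3].apply(e[0]),"y3":o[3].apply(e[1]),"x5":o[5].apply(e[0]),"y5":o[5].apply(e[1]),"y6":o[4].apply(e[1])}
    return np.stack(base+[ex[i] for i in k],1)
names=["y2","y0","x0","x2","x3","y3","x5","y5"]
b=np.hstack([p for *_,p in D])
res=[]
for n in(1,2,3):
  for k in itertools.combinations(names,n):
    A=np.vstack([F(q,k) for q,_,_ in D]);L=np.linalg.lstsq(A,b,rcond=None)[0];res.append((np.abs(A@L-b).max().round(4),k,L.round(3)))
for r in sorted(res,key=lambda r:r[0])[:6]:print(*r)
for r in sorted(res[:36],key=lambda r:r[0])[:4]:print(*r)
```

```text
0.0 ('y2', 'x2', 'y3') [ 0.259  0.448  0.49   0.351 -0.022  0.001 -0.024]
0.0 ('y2', 'y3', 'x5') [ 0.258  0.448  0.49   0.352 -0.022 -0.024 -0.   ]
0.0 ('y2', 'y3', 'y5') [ 0.258  0.449  0.49   0.352 -0.022 -0.024 -0.   ]
0.0 ('y0', 'x2', 'y3') [ 0.259  0.448  0.49   0.351 -0.022  0.001 -0.024]
0.0 ('y0', 'y3', 'x5') [ 0.258  0.448  0.49   0.352 -0.022 -0.024 -0.   ]
0.0 ('y0', 'y3', 'y5') [ 0.258  0.449  0.49   0.352 -0.022 -0.024 -0.   ]
0.0001 ('y2', 'y3') [ 0.258  0.449  0.49   0.352 -0.022 -0.024]
0.0001 ('y0', 'y3') [ 0.258  0.449  0.49   0.352 -0.022 -0.024]
0.0049 ('y2', 'y5') [ 0.272  0.427  0.497  0.344 -0.033 -0.016]
0.0049 ('y0', 'y5') [ 0.272  0.427  0.497  0.344 -0.033 -0.016]
```

The model fits to 0.1 mm, so I query it for comfortable dip and dab poses.

```bash
cat >> kin.py <<'E'
LL=np.array([.2584,.4486,.4898,.3517,-.0222,-.0239])
def fk(q):
    o=rot(q,S);e=np.eye(3)
    return np.stack([e[2],o[1].apply(e[2]),o[3].apply(e[2]),o[6].apply(e[2]),o[1].apply(e[1]),o[3].apply(e[1])],1)@LL,o[6]*C
def tcp(tip,psi,th):
    M=R.from_euler('z',psi)*R.from_rotvec([np.pi,0,0])*R.from_rotvec([0,th,0]);return np.array(tip)-M.apply([-.1195,0,-.0177]),M
from scipy.optimize import least_squares
MID=np.array([0,0,0,0,0,0,0.])
def ik(p,M,x0):
    def f(q):
        x,o=fk(q);return np.r_[(x-p)*20,(o.inv()*M).as_rotvec()*3,np.maximum(0,.15-np.minimum(q-LO,HI-q))*.02,q[2]*.002]
    o=least_squares(f,np.clip(x0,LO+.01,HI-.01),bounds=(LO+.005,HI-.005));return o.x,np.abs(o.fun[:6]).max()
E
python3 - <<'E'
from kin import *
for nm,c,zs in(("pot",(.440,.267),(.125,.015)),("find",(.446,-.233),(.15,.087))):
  az=np.arctan2(c[1],c[0])
  for th in(.65,.785):
    for psi in (az,az+.5,az+1,az+1.5,az+2):
      o=[]
      for z in zs:
        k=.02*(nm=="pot");t=(c[0]-k*np.cos(psi),c[1]-k*np.sin(psi),z);p,M=tcp(t,psi,th)
        q,e=min((ik(p,M,np.array(x)) for x in([-az,0,0,2,0,.6,-1.6+psi-az],[-az,.2,.4,2,-.8,.6,-.5],[-az,.2,-.5,2,-.8,.6,.5])),key=lambda r:round(r[1],3)-1e-3*np.min(np.minimum(r[0]-LO,HI-r[0])))
        o.append((q.round(2),round(e,3),np.min(np.minimum(q-LO,HI-q)).round(2)))
      print(nm,th,round(psi,2),*o)
E
```

```text
pot 0.65 0.55 (array([-0.66, -0.09, -0.  ,  2.18,  0.18,  0.41, -1.83]), np.float64(0.0), np.float64(0.24)) (array([-0.32,  0.12, -0.36,  2.26,  0.72,  0.17, -2.35]), np.float64(0.0), np.float64(0.11))
pot 0.65 1.05 (array([-0.51, -0.04, -0.  ,  2.14, -0.62,  0.56, -0.58]), np.float64(0.0), np.float64(0.28)) (array([-0.51,  0.14, -0.  ,  2.23, -1.03,  0.37, -0.13]), np.float64(0.0), np.float64(0.19))
pot 0.65 1.55 (array([-0.41,  0.07, -0.  ,  2.02, -0.77,  0.91,  0.01]), np.float64(0.0), np.float64(0.4)) (array([-0.41,  0.24, -0.  ,  2.11, -0.95,  0.74,  0.27]), np.float64(0.0), np.float64(0.31))
pot 0.65 2.05 (array([-0.39,  0.2 , -0.  ,  1.87, -0.69,  1.23,  0.38]), np.float64(0.0), np.float64(0.55)) (array([-0.39,  0.35, -0.  ,  1.95, -0.76,  1.06,  0.55]), np.float64(0.0), np.float64(0.47))
pot 0.65 2.55 (array([-0.42,  0.32, -0.  ,  1.72, -0.54,  1.49,  0.7 ]), np.float64(0.0), np.float64(0.57)) (array([-0.42,  0.45, -0.  ,  1.8 , -0.56,  1.31,  0.82]), np.float64(0.0), np.float64(0.62))
pot 0.785 0.55 (array([-0.58, -0.17, -0.09,  2.29,  0.31,  0.25, -1.98]), np.float64(0.0), 
[... 2260 characters left out ...]
y([ 0.55, -0.03, -0.  ,  2.26, -1.09,  0.44, -0.09]), np.float64(0.0), np.float64(0.16))
find 0.785 0.52 (array([ 0.67,  0.02, -0.  ,  2.05, -0.93,  0.96,  0.13]), np.float64(0.0), np.float64(0.34)) (array([ 0.67,  0.11, -0.  ,  2.11, -1.02,  0.88,  0.29]), np.float64(0.0), np.float64(0.25))
find 0.785 1.02 (array([ 0.69,  0.18, -0.  ,  1.88, -0.81,  1.32,  0.44]), np.float64(0.0), np.float64(0.46)) (array([ 0.69,  0.26, -0.  ,  1.93, -0.84,  1.23,  0.55]), np.float64(0.0), np.float64(0.43))
find 0.785 1.52 (array([ 0.64,  0.32, -0.  ,  1.7 , -0.63,  1.62,  0.72]), np.float64(0.0), np.float64(0.44)) (array([ 0.64,  0.39, -0.  ,  1.76, -0.63,  1.52,  0.8 ]), np.float64(0.0), np.float64(0.54))
```

Yaw 1.8 rad at tilt 0.785 over the pot is comfortable, so I work out the relative move there.

```bash
cat > rel.py <<'E'
from kin import *
from bench import status
import sys
# usage: rel.py tipx tipy tipz psi th
a=[float(v) for v in sys.argv[1:6]];p,M=tcp(a[:3],a[3],a[4])
s=status.read_state();M0=R.from_quat(s["eef_rot"])
print("t",s["time"],"q",s["joint_positions"].round(2),"F",s["ft_force"].round(1),"tip",(s["ee_pos"]+M0.apply([-.1195,0,-.0177])).round(4))
print("turn",(M0.inv()*M).as_rotvec().round(3),"shift mm",(M0.inv().apply(p-s["ee_pos"])*1000).round(1),"world up in tool",M0.inv().apply([0,0,1]).round(3),"tcp",p.round(3))
E
python3 rel.py .4445 .2475 .13 1.8 .785
```

```text
t 7.5 q [ 0.4  -0.23 -1.09  2.24  0.56  0.34 -2.59] F [-0.1 -0.  -0.9] tip [0.4235 0.2619 0.1299]
turn [ 1.13  -0.032 -1.109] shift mm [-56.5 -79.3 -54.8] world up in tool [ 0.728 -0.011 -0.686] tcp [0.422 0.342 0.202]
```

Call:
{"fn": "jog_arm", "kwargs": {
  "plan": [
    [0.094,-0.003,-0.092,-5,-7,-5,-1],
    [0.188,-0.005,-0.185,-9,-13,-9,-1],
    [0.282,-0.008,-0.277,-14,-20,-14,-1],
    [0.377,-0.011,-0.37,-19,-26,-18,-1],
    [0.471,-0.013,-0.462,-23,-33,-23,-1],
    [0.565,-0.016,-0.555,-28,-40,-27,-1],
    [0.659,-0.019,-0.647,-33,-46,-32,-1],
    [0.753,-0.021,-0.739,-38,-53,-36,-1],
    [0.847,-0.024,-0.832,-42,-59,-41,-1],
    [0.942,-0.027,-0.924,-47,-66,-46,-1],
    [1.036,-0.029,-1.017,-52,-73,-50,-1],
    [1.13,-0.032,-1.109,-56.5,-79.3,-54.8,-1]
  ]
}}

```text
time: 8.7
ee_pos: [0.4198, 0.3443, 0.201]
eef_rot: [0.714, 0.585, 0.298, -0.243]
ft_force: [0.8, 0.0, -1.5]
width: 0.0179
grip_force: 30.0
```

Call:
{"fn": "jog_arm", "kwargs": {
  "plan": [
    [0,0,0,0,0,0,-1],
    [0,0,0,0,0,0,-1]
  ]
}}

```text
time: 8.9
ee_pos: [0.4208, 0.344, 0.2003]
eef_rot: [0.718, 0.581, 0.298, -0.24]
ft_force: [-0.5, 0.3, -0.5]
width: 0.0179
grip_force: 30.0
```

```bash
python3 rel.py .4445 .2475 .13 1.8 .785
```

```text
t 8.9 q [-1.35 -0.24  0.9   2.24 -0.72  0.68 -0.13] F [-0.5  0.3 -0.5] tip [0.4006 0.2491 0.1283]
turn [ 0.311  0.    -0.31 ] shift mm [ 0.   2.  -2.3] world up in tool [ 0.707  0.001 -0.707] tcp [0.422 0.342 0.202]
```

Call:
{"fn": "jog_arm", "kwargs": {
  "plan": [
    [0.078,0,-0.078,0,1,-1,-1],
    [0.156,0,-0.156,0,2,-2,-1],
    [0.234,0,-0.233,0,2,-2.3,-1],
    [0.311,0,-0.31,0,2,-2.3,-1],
    [0.311,0,-0.31,0,2,-2.3,-1],
    [0.311,0,-0.31,0,2,-2.3,-1]
  ]
}}

```text
time: 9.5
ee_pos: [0.4231, 0.3401, 0.2001]
eef_rot: [0.577, 0.723, 0.236, -0.298]
ft_force: [-0.3, -0.1, -0.5]
width: 0.0176
grip_force: 30.0
```

```bash
python3 rel.py .4445 .2475 .08 1.8 .785
python3 - <<'E'
from h import *
from bench import status,camera
s=status.read_state();M=R.from_quat(s["eef_rot"]).as_matrix();tip=s["ee_pos"]+M@[-.1195,0,-.0177]
ims=[]
for n in("scene","side"):
    c=camera(n);q=cloud(c).reshape(-1,3)
    b=q[np.linalg.norm(q-tip-M[:,0]*.016,axis=1)<.035];d=(b-tip)@M
    print(n,len(b),"along",np.percentile(d[:,0],[2,10]).round(4),"lat",np.percentile(d[:,1],[2,98]).round(4),"norm",np.percentile(d[:,2],[2,98]).round(4))
    w=q[(abs(q[:,0]-.44)<.065)&(abs(q[:,1]-.267)<.065)&(q[:,2]<.062)&(q[:,2]>.035)]
    (a,bb),rr=cv2.minEnclosingCircle((w[:,:2]*1000).astype(np.float32));print("  pot",len(w),round(a,1),round(bb,1),round(rr,1))
E
```

```text
t 9.5 q [-1.34  0.29  1.19  2.   -1.09  1.35  0.52] F [-0.3 -0.1 -0.5] tip [0.4447 0.2452 0.1286]
turn [ 0.001  0.005 -0.004] shift mm [-32.5  -0.1  35.6] world up in tool [ 0.704 -0.002 -0.711] tcp [0.422 0.342 0.152]
scene 103 along [0.0025 0.0066] lat [-0.0194  0.0135] norm [-0.0162  0.0037]
  pot 222 442.6 264.2 52.2
side 74 along [0.0052 0.0091] lat [-0.0211  0.0123] norm [-0.0057  0.0069]
  pot 423 439.1 270.3 49.7
```

Call:
{"fn": "jog_arm", "kwargs": {
  "plan": [
    [0,0,0,-16,0,18,-1],
    [0,0.005,0,-32.5,0,35.6,-1],
    [0,0.005,0,-32.5,0,35.6,-1]
  ]
}}

```text
time: 9.9
ee_pos: [0.4206, 0.3431, 0.1539]
eef_rot: [0.574, 0.723, 0.24, -0.302]
ft_force: [-0.6, -0.3, -0.9]
width: 0.0181
grip_force: 30.0
```

```bash
python3 rel.py .4445 .2475 .0145 1.8 .785
```

```text
t 9.9 q [-1.25  0.38  1.11  2.05 -1.19  1.34  0.64] F [-0.6 -0.3 -0.9] tip [0.4425 0.2491 0.0812]
turn [ 0.    -0.007 -0.   ] shift mm [-49.    1.6  46.3] world up in tool [ 0.712 -0.    -0.702] tcp [0.422 0.342 0.086]
```

Call:
{"fn": "jog_arm", "kwargs": {
  "plan": [
    [0,0,0,-9,0,9,-1],
    [0,0,0,-19,0.5,18,-1],
    [0,0,0,-28,1,27,-1],
    [0,0,0,-28,1,27,-1]
  ]
}}

```text
time: 10.3
ee_pos: [0.4233, 0.343, 0.117]
eef_rot: [0.573, 0.723, 0.241, -0.301]
ft_force: [0.1, 0.2, -1.2]
width: 0.0176
grip_force: 30.0
```

```bash
python3 rel.py .4445 .2475 .0145 1.8 .785
```

```text
t 10.3 q [-1.14  0.43  0.99  2.06 -1.24  1.31  0.71] F [ 0.1  0.2 -1.2] tip [0.4455 0.2491 0.0444]
turn [ 0.002 -0.007  0.002] shift mm [-22.3  -1.2  20.9] world up in tool [ 0.712  0.003 -0.702] tcp [0.422 0.342 0.086]
```

Call:
{"fn": "jog_arm", "kwargs": {
  "plan": [
    [0,0,0,-8,-0.5,7,-1],
    [0,0,0,-16,-1,14,-1],
    [0,0,0,-22,-1,21,-1],
    [0,0,0,-22,-1,21,-1],
    [0,0,0,-22,-1,21,-1]
  ]
}}

```text
time: 10.8
ee_pos: [0.4234, 0.3424, 0.0872]
eef_rot: [0.573, 0.723, 0.241, -0.301]
ft_force: [-0.1, -0.6, -0.6]
width: 0.0175
grip_force: 30.0
```

```bash
python3 rel.py .4445 .2475 .085 1.8 .785;python3 - <<'E'
from h import *
from bench import camera
ims=[]
for n,u,v in(("scene",300,170),("side",172,272)):
    im=camera(n)["image"][:,:,::-1];ims.append(cv2.resize(im[v-60:v+60,u-70:u+70],(400,343),interpolation=cv2.INTER_CUBIC))
cv2.imwrite("pics/dip2.png",cv2.convertScaleAbs(np.hstack(ims),alpha=1.3))
E
```

```text
t 10.8 q [-1.02  0.45  0.85  2.07 -1.25  1.25  0.76] F [-0.1 -0.6 -0.6] tip [0.4457 0.2485 0.0145]
turn [ 0.002 -0.007  0.004] shift mm [ 49.6  -0.7 -49.2] world up in tool [ 0.712  0.004 -0.702] tcp [0.422 0.342 0.157]
```

View pics/dip2.png

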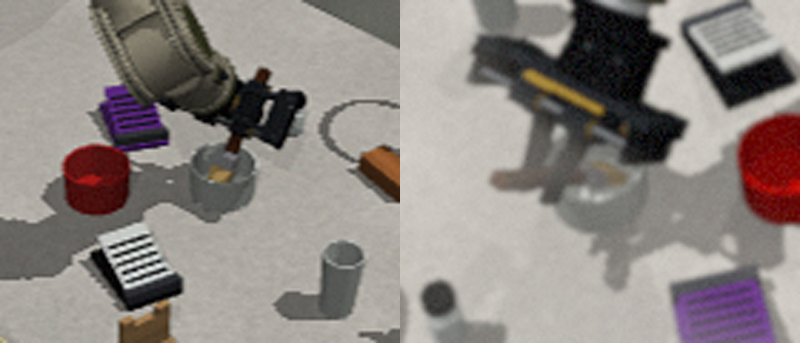

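The bristles are inside the pale pot: scene crop (222,175), side crop (605,172). The tip is at z ≈ 14.5 mm with no contact force. Now I go up and over to the find.

Call:
{"fn": "jog_arm", "kwargs": {
  "plan": [
    [0,0,0,14,0,-14,-1],
    [0,0,0,35,0,-35,-1],
    [0,0,0,57,0,-56,-1],
    [0,0,0,82,0,-81,-1],
    [0,0,0,107,0,-105,-1],
    [0,0,0,107,0,-105,-1]
  ]
}}

```text
time: 11.5
ee_pos: [0.4242, 0.343, 0.2405]
eef_rot: [0.572, 0.724, 0.244, -0.301]
ft_force: [-0.1, -0.1, -0.4]
width: 0.0177
grip_force: 30.0
```

```bash
python3 rel.py .446 -.233 .16 1.2 .785
```

```text
t 11.5 q [-1.2   0.13  0.98  1.96 -0.96  1.29  0.39] F [-0.1 -0.1 -0.4] tip [0.4468 0.2494 0.1676]
turn [-0.421 -0.012  0.429] shift mm [-346.   -55.3 -341.1] world up in tool [ 0.714  0.009 -0.7  ] tcp [ 0.481 -0.143  0.232]
```

Call:
{"fn": "jog_arm", "kwargs": {
  "plan": [
    [-0.035,0,0.035,-29,-5,-28,-1],
    [-0.07,0,0.07,-58,-9,-57,-1],
    [-0.105,0,0.107,-87,-14,-85,-1],
    [-0.14,0,0.143,-115,-18,-114,-1],
    [-0.175,0,0.18,-144,-23,-142,-1],
    [-0.21,0,0.215,-173,-28,-171,-1],
    [-0.245,0,0.25,-202,-32,-199,-1],
    [-0.28,0,0.286,-231,-37,-227,-1],
    [-0.315,0,0.32,-260,-41,-256,-1],
    [-0.35,0,0.357,-288,-46,-284,-1],
    [-0.385,0,0.393,-317,-51,-313,-1],
    [-0.421,-0.012,0.429,-346,-55.3,-341,-1]
  ]
}}

```text
time: 12.7
ee_pos: [0.4794, -0.1446, 0.2284]
eef_rot: [0.765, 0.521, 0.312, -0.215]
ft_force: [-0.1, -1.1, -0.1]
width: 0.0178
grip_force: 30.0
```

Call:
{"fn": "jog_arm", "kwargs": {
  "plan": [
    [0,0,0,0,0,0,-1],
    [0,0,0,0,0,0,-1]
  ]
}}

```text
time: 12.9
ee_pos: [0.4793, -0.1437, 0.2285]
eef_rot: [0.764, 0.521, 0.312, -0.215]
ft_force: [-0.4, 0.9, -0.3]
width: 0.0175
grip_force: 30.0
```

```bash
python3 rel.py .446 -.233 .12 1.2 .785
```

```text
t 12.9 q [-0.29  0.44  1.21  1.85 -1.02  1.71  0.78] F [-0.4  0.9 -0.3] tip [ 0.4436 -0.2345  0.1573]
turn [-0.002  0.007 -0.003] shift mm [-24.4   1.4  27.3] world up in tool [ 0.702 -0.003 -0.713] tcp [ 0.481 -0.143  0.192]
```

Run:
```python
from h import *
from bench import status,camera
s=status.read_state();M=R.from_quat(s["eef_rot"]).as_matrix();tip=s["ee_pos"]+M@[-.1195,0,-.0177]
for n in("scene","side"):
    c=dict(np.load(n+".npz"));q=cloud(c).reshape(-1,3);m=(abs(q[:,0]-.446)<.09)&(abs(q[:,1]+.235)<.07)&(q[:,2]>.07)&(q[:,2]<.1)
    w=q[m];z=np.median(w[w[:,2]>.08][:,2]);t=w[abs(w[:,2]-z)<.003]
    (a,b),(ww,h),an=cv2.minAreaRect((t[:,:2]*1000).astype(np.float32));print(n,"top z",z.round(4),"rect",np.round([a,b,ww,h,an],1),"mean",t[:,:2].mean(0).round(4),"pct",np.percentile(t[:,0],[2,98]).round(4),np.percentile(t[:,1],[2,98]).round(4))
    c=camera(n);q=cloud(c).reshape(-1,3);b=q[np.linalg.norm(q-tip-M[:,0]*.016,axis=1)<.035];d=(b-tip)@M
    print("  brush",len(b),"along",np.percentile(d[:,0],[2,10]).round(4),"lat",np.percentile(d[:,1],[2,98]).round(4),"norm",np.percentile(d[:,2],[2,98]).round(4))
```

```text
scene top z 0.0878 rect [ 446.9 -237.1   88.1   69.9    3.7] mean [ 0.4474 -0.237 ] pct [0.4065 0.488 ] [-0.2677 -0.2045]
  brush 93 along [0.0011 0.0057] lat [-0.0174  0.017 ] norm [-0.0109  0.0038]
side top z 0.0846 rect [ 442.5 -231.1   86.    68.3    2.9] mean [ 0.4423 -0.2295] pct [0.4025 0.4835] [-0.2618 -0.1979]
  brush 60 along [0.0015 0.0064] lat [-0.0246  0.0097] norm [-0.0052  0.0075]
```

Call:
{"fn": "jog_arm", "kwargs": {
  "plan": [
    [0,0.007,0,-14,1,14,-1],
    [0,0.007,0,-28,1,29,-1],
    [0,0.007,0,-37,1,38,-1],
    [0,0.007,0,-42,1,43,-1],
    [0,0.007,0,-42,1,43,-1]
  ]
}}

```text
time: 13.5
ee_pos: [0.4805, -0.1422, 0.1684]
eef_rot: [0.762, 0.522, 0.315, -0.218]
ft_force: [-0.2, 1.0, 0.6]
width: 0.0175
grip_force: 30.0
```

```bash
python3 rel.py .445 -.2335 .09 1.2 .785
```

```text
t 13.5 q [-0.22  0.54  1.13  1.9  -1.09  1.66  0.89] F [-0.2  1.   0.6] tip [ 0.4452 -0.2326  0.0964]
turn [-0.004 -0.001 -0.001] shift mm [-5.2  0.1  3.9] world up in tool [ 0.707 -0.004 -0.707] tcp [ 0.48  -0.143  0.162]
```

Call:
{"fn": "jog_arm", "kwargs": {
  "plan": [
    [0,0,0,-1.5,0,1.5,-1],
    [0,0,0,-3,0,3,-1],
    [0,0,0,-4,0,4,-1],
    [0,0,0,-4,0,4,-1]
  ]
}}

```text
time: 13.9
ee_pos: [0.4805, -0.143, 0.1632]
eef_rot: [0.763, 0.521, 0.315, -0.217]
ft_force: [-0.6, 0.4, -1.4]
width: 0.0176
grip_force: 30.0
```

Call:
{"fn": "jog_arm", "kwargs": {
  "plan": [
    [0,0,0,-0.7,0,0.7,-1],
    [0,0,0,-1.4,0,1.4,-1],
    [0,0,0,-1.4,0,1.4,-1]
  ]
}}

```text
time: 14.2
ee_pos: [0.4805, -0.1429, 0.161]
eef_rot: [0.763, 0.521, 0.315, -0.217]
ft_force: [0.1, -0.0, -0.7]
width: 0.0178
grip_force: 30.0
```

Call:
{"fn": "jog_arm", "kwargs": {
  "plan": [
    [0,0,0,-0.7,0,0.7,-1],
    [0,0,0,-1.4,0,1.4,-1],
    [0,0,0,-1.4,0,1.4,-1]
  ]
}}

```text
time: 14.5
ee_pos: [0.4808, -0.1424, 0.1597]
eef_rot: [0.762, 0.522, 0.316, -0.218]
ft_force: [0.9, 2.8, 5.1]
width: 0.0177
grip_force: 30.0
```

Contact at 5 N is a gentle dab. I lift off.

Call:
{"fn": "jog_arm", "kwargs": {
  "plan": [
    [0,0,0,7,0,-7,-1],
    [0,0,0,21,0,-21,-1],
    [0,0,0,42,0,-42,-1],
    [0,0,0,70,0,-70,-1],
    [0,0,0,85,0,-85,-1],
    [0,0,0,85,0,-85,-1]
  ]
}}

```text
time: 15.1
ee_pos: [0.4813, -0.1443, 0.2824]
eef_rot: [0.762, 0.522, 0.316, -0.215]
ft_force: [-0.9, 0.7, -1.3]
width: 0.018
grip_force: 30.0
```

```bash
cat > home.py <<'E'
from kin import *
from bench import status,camera
import sys
z=float(sys.argv[1]);x,y,psi=[float(v) for v in sys.argv[2:5]] if len(sys.argv)>2 else (.6307,-.0361,-.180)
s=status.read_state();M0=R.from_quat(s["eef_rot"]);M=R.from_euler('z',psi)*R.from_rotvec([np.pi,0,0])
print("q",s["joint_positions"].round(2),"turn",(M0.inv()*M).as_rotvec().round(3),"shift",(M0.inv().apply(np.array([x,y,z])-s["ee_pos"])*1000).round(1))
E
python3 home.py .2
python3 - <<'E'
from h import *
from bench import status,camera
s=status.read_state();M=R.from_quat(s["eef_rot"]).as_matrix()
for n in("scene","side"):
    c=camera(n);q=cloud(c);k=cv2.cvtColor(c["image"],cv2.COLOR_RGB2HSV).reshape(-1,3).astype(int);d=(q.reshape(-1,3)-s["ee_pos"])@M
    m=(abs(d[:,1])<.03)&(abs(d[:,2]+.018)<.03)&(d[:,0]<-.05)&(d[:,0]>-.14);e=d[m]
    for a,b in((-.125,-.105),(-.105,-.085),(-.085,-.065)):
        f=e[(e[:,0]>a)&(e[:,0]<b)];print(n,a,len(f),"y",np.percentile(f[:,1],[3,97]).round(4),"z",np.percentile(f[:,2],[3,97]).round(4)) if len(f) else 0
    print("  end",np.percentile(e[:,0],[1,4]).round(4))
E
```

```text
q [-0.33  0.37  1.25  1.79 -0.99  1.75  0.69] turn [-0.538 -0.655  1.304] shift [ 51.3  99.9 168. ]
scene -0.125 33 y [-0.0178  0.0157] z [-0.0281 -0.0149]
scene -0.105 48 y [-0.013  0.017] z [-0.0281 -0.0177]
scene -0.085 30 y [-0.0033  0.0171] z [-0.0304 -0.0135]
  end [-0.1182 -0.1167]
side -0.125 20 y [-0.0226  0.0043] z [-0.02   -0.0105]
side -0.105 19 y [-0.022  -0.0012] z [-0.0202 -0.0096]
side -0.085 34 y [-0.023   0.0084] z [-0.0218 -0.0093]
  end [-0.1173 -0.1162]
```

Call:
{"fn": "jog_arm", "kwargs": {
  "plan": [
    [-0.045,-0.055,0.109,4,8,14,-1],
    [-0.09,-0.109,0.217,9,17,28,-1],
    [-0.135,-0.164,0.326,13,25,42,-1],
    [-0.179,-0.218,0.435,17,33,56,-1],
    [-0.224,-0.273,0.543,21,42,70,-1],
    [-0.269,-0.328,0.652,26,50,84,-1],
    [-0.314,-0.382,0.761,30,58,98,-1],
    [-0.359,-0.437,0.869,34,67,112,-1],
    [-0.404,-0.491,0.978,38,75,126,-1],
    [-0.448,-0.546,1.087,43,83,140,-1],
    [-0.493,-0.6,1.195,47,92,154,-1],
    [-0.538,-0.655,1.304,51,100,168,-1]
  ]
}}

```text
time: 16.4
ee_pos: [0.6297, -0.0341, 0.1942]
eef_rot: [0.996, -0.091, -0.004, 0.0]
ft_force: [1.0, -0.3, 0.5]
width: 0.0176
grip_force: 30.0
```

```bash
python3 home.py .12
```

```text
q [-0.84  0.67  1.24  1.52 -0.63  1.42 -1.31] turn [ 0.002  0.009 -0.003] shift [ 2.   1.7 74.2]
```

Call:
{"fn": "jog_arm", "kwargs": {
  "plan": [
    [0,0.009,0,1,1,35,-1],
    [0,0.009,0,2,1.7,74,-1],
    [0,0.009,0,2,1.7,74,-1]
  ]
}}

```text
time: 16.7
ee_pos: [0.6279, -0.0363, 0.1164]
eef_rot: [0.996, -0.09, -0.002, 0.0]
ft_force: [-1.1, 1.6, 0.2]
width: 0.0176
grip_force: 30.0
```

```bash
python3 home.py .0445
```

```text
q [-0.82  0.72  1.18  1.62 -0.69  1.28 -1.26] turn [0.001 0.004 0.001] shift [ 3.1 -0.8 71.9]
```

Call:
{"fn": "jog_arm", "kwargs": {
  "plan": [
    [0,0.004,0,3,-0.5,25,-1],
    [0,0.004,0,3,-0.5,45,-1],
    [0,0.004,0,3,-0.5,55,-1],
    [0,0.004,0,3,-0.5,63,-1],
    [0,0.004,0,3,-0.5,67,-1],
    [0,0.004,0,3,-0.5,70,-1],
    [0,0.004,0,3,-0.5,70,-1]
  ]
}}

```text
time: 17.4
ee_pos: [0.6347, -0.0367, 0.0527]
eef_rot: [0.996, -0.089, 0.005, -0.0]
ft_force: [0.8, -0.1, -1.2]
width: 0.0178
grip_force: 30.0
```

```bash
python3 home.py .0445
python3 - <<'E'
from h import *
from bench import status,camera
s=status.read_state();M=R.from_quat(s["eef_rot"]).as_matrix()
print(s["ft_force"],s["torque"])
ims=[]
for n,u,v in(("scene",288,235),("side",210,187)):
    c=camera(n);im=c["image"][:,:,::-1];ims.append(cv2.resize(im[v-50:v+50,u-58:u+58],(400,345),interpolation=cv2.INTER_CUBIC))
    q=cloud(c).reshape(-1,3);m=(q[:,0]>.5)&(q[:,0]<.56)&(abs(q[:,1]+.02)<.05)&(q[:,2]>.04);b=q[m];print(n,len(b),"bristle z",np.percentile(b[:,2],[5,50,95]).round(4),"xmin",b[:,0].min().round(4))
cv2.imwrite("pics/rest.png",cv2.convertScaleAbs(np.hstack(ims),alpha=1.3))
E
```

```text
q [-0.78  0.79  1.11  1.66 -0.76  1.17 -1.23] turn [-0.002 -0.009  0.001] shift [-4.1  0.2  8.1]
[ 0.82250178 -0.05990747 -1.15050704] [0.10339708 0.07584524 0.00106707]
scene 498 bristle z [0.399  0.4872 0.5093] xmin 0.5002
side 192 bristle z [0.0645 0.0734 0.4981] xmin 0.5036
```

View pics/rest.png

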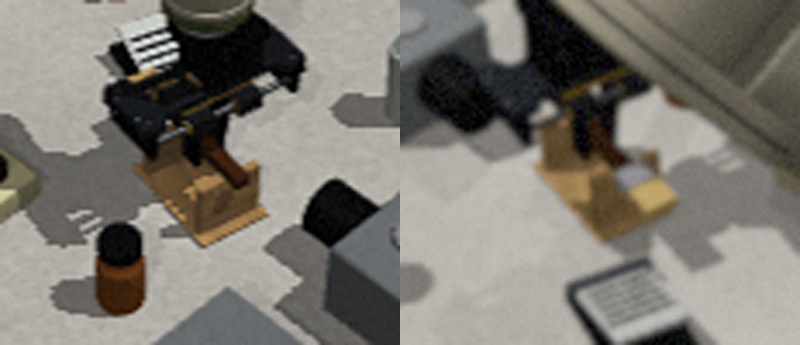

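The picture shows the brush aligned with both notches and still about 8 mm high: scene crop (225,165), side crop (630,170). I finish lowering.

Call:
{"fn": "jog_arm", "kwargs": {
  "plan": [
    [0,-0.009,0,-3,0,3,-1],
    [0,-0.009,0,-4,0,5.5,-1],
    [0,-0.009,0,-4,0,7.5,-1],
    [0,-0.009,0,-4,0,7.5,-1]
  ]
}}

```text
time: 17.9
ee_pos: [0.6306, -0.0359, 0.0446]
eef_rot: [0.996, -0.089, -0.0, -0.001]
ft_force: [-0.2, 0.7, -1.3]
width: 0.0178
grip_force: 30.0
```

```bash
python3 home.py .0443; python3 st.py
```

```text
q [-0.77  0.79  1.1   1.67 -0.76  1.17 -1.22] turn [-0.001  0.     0.001] shift [0.1 0.2 0.3]
17.9 [ 0.6306 -0.0359  0.0446] [-0.775  0.794  1.101  1.67  -0.763  1.171 -1.223] F [-0.2  0.7 -1.3]
tip [ 0.513  -0.0147  0.0624]
[[ 0.984 -0.178 -0.   ]
 [-0.178 -0.984  0.001]
 [-0.    -0.001 -1.   ]]
```

Call:
{"fn": "jog_arm", "kwargs": {
  "plan": [
    [0,0,0,0,0,0.5,-1],
    [0,0,0,0,0,1,-1],
    [0,0,0,0,0,1,-1]
  ]
}}

```text
time: 18.2
ee_pos: [0.6308, -0.036, 0.0444]
eef_rot: [0.996, -0.089, -0.0, -0.001]
ft_force: [-3.7, 1.3, 5.6]
width: 0.0173
grip_force: 30.0
```

It is seated, with 5.6 N of contact. I release and retreat straight up.

Call:
{"fn": "jog_arm", "kwargs": {
  "plan": [
    [0,0,0,0,0,-0.5,-0.4],
    [0,0,0,0,0,-0.5,-0.1],
    [0,0,0,0,0,-0.5,0.05],
    [0,0,0,0,0,-0.5,0.05],
    [0,0,0,0,0,-20,0.05],
    [0,0,0,0,0,-50,0.05],
    [0,0,0,0,0,-95,0.05],
    [0,0,0,0,0,-140,0.05],
    [0,0,0,-45,0,-180,0.05],
    [0,0,0,-90,0,-200,0.05],
    [0,0,0,-120,0,-200,0.05]
  ]
}}

```text
time: 19.3
ee_pos: [0.5295, -0.0192, 0.2471]
eef_rot: [0.996, -0.093, 0.001, -0.0]
ft_force: [-0.4, 1.0, 2.3]
width: 0.0462
grip_force: 0.0
```

Run:
```python
from h import *
from bench import status,camera
s=status.read_state();print(s["time"],s["ee_pos"],s["width"])
ims=[]
for n,u,v in(("scene",288,235),("side",210,187)):
    c=camera(n);im=c["image"][:,:,::-1]
    if n=="scene": ims.append(cv2.resize(im[100:280,170:380],(400,343)))
    else: ims.append(cv2.resize(im[130:340,90:335],(400,343)))
    q=cloud(c).reshape(-1,3)
    def box(x0,x1,y0,y1,z0,z1): return q[(q[:,0]>x0)&(q[:,0]<x1)&(q[:,1]>y0)&(q[:,1]<y1)&(q[:,2]>z0)&(q[:,2]<z1)]
    def rect(b): return np.round(np.r_[sum(map(list,cv2.minAreaRect((b[:,:2]*1000).astype(np.float32))[:2]),[])],1)
    b=box(.5,.74,-.11,.04,.05,.09);print(n,"brush+upr",rect(b),np.percentile(b[:,2],[50,98]).round(4))
    b=box(.5,.57,-.07,.04,.05,.09);print("  bristles z",np.median(b[:,2]).round(4),rect(b))
    b=box(.38,.51,.2,.33,.035,.065);print("  pot",np.round(cv2.minEnclosingCircle((b[:,:2]*1000).astype(np.float32))[0],1))
    b=box(.35,.55,-.33,-.15,.080,.10);print("  find",rect(b))
cv2.imwrite("pics/end.png",cv2.convertScaleAbs(np.hstack(ims),alpha=1.3))
```

```text
19.3 [ 0.52951406 -0.01915317  0.24710537] 0.04620411242228406
scene brush+upr [606.5 -37.2  73.4 191.2] [0.0673 0.0743]
  bristles z 0.0676 [541.4 -22.7  34.8  58. ]
  pot [439.5 263.2]
  find [ 454.2 -235.5  103.1   67.9]
side brush+upr [601.8 -31.6  72.6 186.5] [0.0648 0.0703]
  bristles z 0.0657 [539.5 -17.9  34.9  59.1]
  pot [438.9 271.1]
  find [ 445.2 -230.7   92.8   67.7]
```

View pics/end.png

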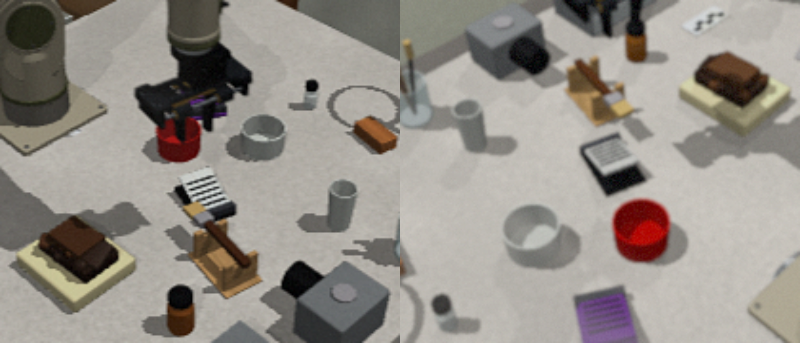

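The last picture shows the brush flat in both notches: scene crop (222,237), side crop (600,85). The pot, find and other things are unmoved, the treadle is up, and the arm is clear of everything. I hand in.

Call:
{"fn": "jog_arm", "kwargs": {
  "plan": [
    [0,0,0,0,0,0,0.05],
    [0,0,0,0,0,0,0.05]
  ]
}}

```text
time: 19.6
ee_pos: [0.5305, -0.0175, 0.2452]
eef_rot: [0.996, -0.092, 0.0, 0.0]
ft_force: [-0.3, -0.2, 0.4]
width: 0.0459
grip_force: 0.0
```

```bash
python3 -c "from bench import order;print(order.close_job())"
```

```text
the job is handed in; nothing more can be done
None
```

The job is handed in at 19.6 s: treadle pressed to its stop and released, bristles dipped to about 15 mm above the bench, find dabbed at about 5 N, and brush laid back flat in both notches with the pot and find where they were; the hand-in returned no verdict.

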